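# Load the bracket into the spring drilling jig and hold it home

## Task

Flip the jig's cam lever right over to free its spring stop, then take the aluminium angle bracket and push its foot in under the yellow lip, against the spring, until it is fully home and square on the hard shoulders. Finish while still holding it pressed home, as for drilling (the spring throws it out if you let go), and leave the other things on the bench where they are.

Things in the scene. Friction and masses are not known exactly. Their poses are not given: they have to be found in the camera images.
- jig: blue drilling jig fixed to the bench. Origin on the bench under the middle of the lip's front edge; x points into the jig (the way the bracket is pushed), z up. Base plate 10 mm thick, x -90 to +110 mm, y -60 to +120 mm. Shaft bearings 44 mm tall at x 69 to 90 mm, y -30, +50, +80; only the lever and the red cam (65 mm when freed) are taller
- jig_mouth (a point): middle of the slot's entrance, on the base plate (z 10 mm) under the lip's front edge. The yellow lip is a 6 mm plate, 100 mm wide, jig x 0 to 35 mm, underside at z 20 mm: the slot is 10 mm high and 70 mm wide between side guides; flared ears 20 mm high reach 27 mm out in front; brass bushes on the lip reach z 33 mm
- jig_home (a point): 22 mm behind jig_mouth along the jig's x, at base plate height, on the hard shoulders: where bracket_nose is when the bracket is fully home
- cam_lever (a joint): cam lever, rad: 0 locked, knob leaning 0.6 rad from upright to jig -x (towards the open front); 1.3 end stop, freed, leaning 0.7 rad to jig +x. Turns about the jig's y axis, stays where left, takes about 2 N at the knob. Starts at 0 to 0.15; until about 1.0 the red cam blocks the spring stop; right over means near its end stop
- lever_knob (a point): centre of the black ball (26 mm across) at the end of the cam lever, 80 mm from the pivot
- lever_pivot (a point): cam lever's pivot, 35 mm above the bench, 95 mm to the jig's +y side and 79.5 mm behind the lip's front edge (jig x)
- spring_stop (a joint): travel (m) of the sliding steel stop, 26 mm wide, in the middle of the slot: 0 at rest, where its face is 12 mm behind the lip's front edge; 0.010 when the bracket is home. When freed it pushes back with 4 N rising to about 7 N and throws the bracket out again if let go; locked, it gives under 2 mm
- bracket: bare aluminium angle bracket, 0.11 to 0.22 kg. Origin: centre of the foot's underside. Foot 70 (x) x 60 (y) x 6 mm; upright flange 8 mm thick, 60 mm wide, top 52 mm above the underside, at the foot's rear (-x) end, mid-plane at x -31 mm. The foot's front (+x) goes under the lip. Starts standing on its foot on the bench, +x within 0.5 rad of the robot's x
- bracket_nose (a point): middle of the foot's front edge, at its underside (x +35 mm)
- bracket_grip (a point): on the upright flange's mid-plane, 40 mm above the foot's underside, 12 mm below the flange's top: grip here across the 8 mm, along the bracket's x
- jar: bystander: a squat jar with red cap, 52 mm across, 70 mm tall; origin at its underside
- tape: bystander: a yellow tape measure, 66 x 36 x 62 mm tall; origin at its underside
- screwdriver: bystander: a red-handled screwdriver lying on the bench, below 40 mm
- hammer: bystander: a hammer lying on the bench, below 40 mm
- oil: bystander: an oil bottle, 54 mm across, 130 mm tall; origin at its underside
- mug: bystander: a blue mug, 76 mm across, 85 mm tall; origin at its underside
Mind the look-alikes: they are no part of the job. What is shaped like the bracket but blue is not meant.

How it is judged (in metres and radians):
On the way, in this order (a step that is already met when the one before it is completed fails the run):
1. the cam lever is flipped over, spring stop freed (value of joint cam_lever above 1.05 rad), for 0.2 s.
2. the bracket's foot is under the lip, on the base plate (x of bracket_nose in the frame of jig above 0.004 m and z of bracket_nose in the frame of jig between 0.005 and 0.018 m and y of bracket_nose in the frame of jig between -0.012 and 0.012 m), for 0.1 s.
At the end, for the whole second after the job is handed in: Lever beyond 1.05 rad; foot under the lip, nose within 2.5 mm of the shoulders and 10 mm of the slot's middle, flat (0.08 rad), square (0.1 rad), stop pushed in over 7.5 mm; at rest, pressing the jig with over 3 N, fingers on the bracket with over 2 N, through the last second (value of joint cam_lever above 1.05 rad and x of bracket_nose in the frame of jig above 0.0195 m and y of bracket_nose in the frame of jig between -0.01 and 0.01 m and z of bracket_nose in the frame of jig between 0.007 and 0.014 m and angle between the x axis of bracket and the x axis of jig, either way round below 0.1 rad and angle between bracket's own z axis and vertical below 0.08 rad and value of joint spring_stop above 0.0075 m and contact force between bracket and jig above 3 N and contact force between the fingers and bracket above 2 N and linear speed of bracket below 0.02 m/s); the arm keeps its last pose, push and grip.
It fails at once if one of the other things on the bench is pushed or knocked away (more than 20 mm) (distance of any of jar, tape, screwdriver, hammer, oil, mug from where it was at the start of the episode above 0.02 m).
It also fails if it takes over 51 s, if anything falls off the work surface, if the arm or the gripper's body presses on something with over 40 N, if the wrist force passes 120 N, or if a joint passes its speed limit or range.

## Robot

A 6-joint arm with a two-finger parallel gripper is mounted at the origin on the work surface. World frame = base frame: x ahead of the robot, y to its left, z up, the work surface at z = 0. Lengths are in mm, angles in rad, forces in N, time in s.
With the tool pointing down it reaches from about 400 to 925 mm from the base axis. Payload 12.5 kg.
Tool frame: the origin (TCP) lies midway between the tips of the shut fingers; the grasp point (between the pads) lies 19 mm behind it (env.tcp_to_grasp is the distance from the TCP to the grasp point, in mm); z points along the fingers, y is the line along which they close (so a half turn about z gives the same grasp; the last joint's range is limited). The gripper opens to 95 mm and grips with 3 to 60 N. Pads are 20 mm wide; open, the fingers measure 119 mm over their backs; the gripper's body (75 mm by 180 mm) begins 59 mm behind the grasp point.
Start: joints at [-1.262, 0.491, 1.559, -0, 1.092, -0.106], TCP at [251.903, -572.007, 214.661] pointing down, gripper open.
Joint ranges: [-3.1, 3.1], [-0.84, 2.19], [0.05, 2.79], [-1.13, 4.28], [0.06, 2.93], [-2.69, 2.69]. Speed limits (rad/s): [2.22, 2.22, 2.79, 3.14, 3.14, 3.14].

## Interface

Orientations are given as [roll, pitch, yaw] about the fixed x, y, z axes, in that order (R = Rz(yaw) Ry(pitch) Rx(roll)).
In Python, from cell import env gives the robot as it stands. The module is installed in compiled form; this text tells all that it offers.
- The arm moves only by the tool step_arm, never from a script. Its argument "plan" is a list that holds one entry, the list of rows, each a list of 5 numbers: the shift along the tool's x, y, z in mm, then the turn about the tool's z in degrees, then the opening, from -1 (shut) to 1 (fully open). A call has 1 to 8 rows; each row is the pose to reach, as a shift and turn from the pose commanded when the call began, along the tool's axes at that moment; what a row does not reach only later rows make up. A row lasts 1/12 s, in which the tool goes at most 41.7 mm and 7.16 degrees, less where a joint would pass 70% of its speed; a pose out of reach is approached as far as the arm can. A call with a gripper value outside its range is refused whole. The fingers move at their own pace and stop on an object; the grip force is fixed at half the most. Time passes only in rows, so rows that repeat a pose let the fingers close. It gives the time, the measured TCP pose, the force, the opening and the grip force at its end, in the units of the state.
- env.state(): the state, without advancing time (a new reading comes with each control period).
- env.read_camera(name): name is "side" or "top" or "wrist"; returns the picture (420x560x3 uint8, blue, green, red); there is no depth.
- env.get_calibration(name): a dict with "K" (3x3 intrinsics, pixels), "extrinsics" (4x4, takes a point from world to camera coordinates). Camera axes: x right, y up, looking along -z (the intrinsics and any distortion apply to the point x, -y, -z); pixel columns grow to the right and rows downward; lengths in mm; the calibration is good to about 2 mm. A picture is of the moment at which its call begins: read the wrist's pose just before it. get_calibration takes no time and is no camera call; for the wrist camera it gives the pose at the moment of the call.
- env.job_done(): hands the job in; it is judged then, once.
The state is a dict: "t": time; "joints": joint angles; "qvel": joint speeds; "tau": joint torques, N m; "eef_pos": TCP position; "tcp_rot": TCP orientation; "ft_force": force on the tool from outside, world axes, zero at the start; "moment": the same for the moment, N m; "opening": opening from 0.0 (shut) to 1.0 (fully open); "grip_force": force on a finger pad.
Only numpy, scipy, OpenCV 4.12 (cv2) and the standard library are available. Lean on these libraries where they do the work, as an engineer would, in place of code of your own. Each camera call takes 0.05 s, during which the arm holds its last target. There are 200 camera calls.

## Working session

There is one attempt and no reset: what is moved stays moved. The work goes in short steps, Python scripts to look and compute and a tool call to move; the robot and the scene stay as the last step left them, time stands still between calls to the robot, and variables do not carry over. Pictures are saved under pics/ and viewed, at most 10 in all, crops included, and the job is handed in when it is done.

Besides the shell and the picture viewer there is one more tool, called after "Emit:" by a JSON object that holds its "name" and its "arguments". step_arm: Moves the arm, as the interface text tells. Its arguments: {"type":"object","properties":{"plan":{"type":"array"}},"required":["plan"]}

```bash
mkdir -p pics
cat > h.py <<'E'
import numpy as np, cv2
from cell import env
def cal(n):
    c=env.get_calibration(n); return np.array(c["K"],float),np.array(c["extrinsics"],float),c
def ray(c,u,v):
    K,E=c[0],c[1]; d=np.linalg.inv(K)@[u,v,1]; d=np.array([d[0],-d[1],-d[2]])
    R,t=E[:3,:3],E[:3,3]; return -R.T@t, R.T@d
def onz(c,u,v,z):
    o,d=ray(c,u,v); return o+d*(z-o[2])/d[2]
def tri(c1,p1,c2,p2):
    o1,d1=ray(c1,*p1);o2,d2=ray(c2,*p2); A=np.stack([d1,-d2],1); s=np.linalg.lstsq(A,o2-o1,rcond=None)[0]
    a=o1+d1*s[0];b=o2+d2*s[1]; return (a+b)/2,np.linalg.norm(a-b)
def proj(c,P):
    q=c[1][:3,:3]@np.array(P,float)+c[1][:3,3]; q=c[0]@[q[0],-q[1],-q[2]]; return q[:2]/q[2]
E
python3 - <<'E'
from h import *
for n in("top","side"):
    im=env.read_camera(n); cv2.imwrite(f"pics/{n}0.png",im); c=cal(n); print(n,c[2].keys(),c[0].round(1).tolist(),ray(c,280,210)[0].round())
s=env.state();print(s["t"],s["eef_pos"],s["tcp_rot"],s["opening"])
E
```

```text
top dict_keys(['K', 'extrinsics']) [[407.1, 0.0, 277.0], [0.0, 407.1, 203.6], [0.0, 0.0, 1.0]] [ 403.   33. 1217.]
side dict_keys(['K', 'extrinsics']) [[394.7, 0.0, 275.2], [0.0, 394.7, 209.8], [0.0, 0.0, 1.0]] [234. 943. 697.]
0.1 [ 251.83670571 -571.78629342  214.15214906] [-3.14065555e+00 -7.18571286e-05  4.14846034e-01] 1.0004126160013092
```

View pics/top0.png

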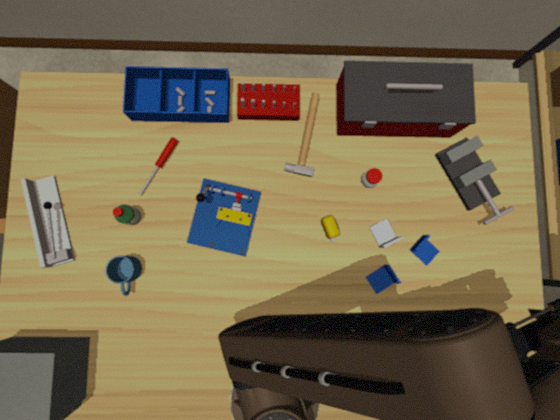

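View pics/side0.png

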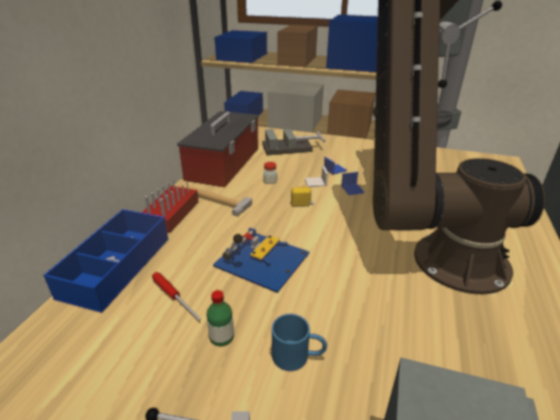

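Top view: the silver bracket is at about (385,233). The blue look-alikes are at (382,278) and (425,250). The jig is at (225,217), with its lip at (235,216) and knob at (201,197). The bystanders are the jar (372,178), tape (331,227), hammer (303,150), screwdriver (160,165), oil (127,214) and mug (124,270). The one bare-aluminium piece is the bracket I want, so I'll check it in a close crop.

Run:
```python
from h import *
im=cv2.imread("pics/top0.png")
a=cv2.resize(im[170:265,180:270],None,fx=6,fy=6,interpolation=cv2.INTER_CUBIC)[:570,:540]
b=cv2.resize(im[208:258,362:405],None,fx=6,fy=6,interpolation=cv2.INTER_CUBIC)
o=np.zeros((570,800,3),np.uint8);o[:,:540]=a;o[:300,541:541+258]=b;cv2.imwrite("pics/c0.png",o)
c=cal("top")
hsv=cv2.cvtColor(im,cv2.COLOR_BGR2HSV)
m=cv2.inRange(hsv,(100,120,40),(125,255,255));m[:,:183]=0;m[:,270:]=0;m[:170]=0;m[262:]=0
cn=max(cv2.findContours(cv2.morphologyEx(m,cv2.MORPH_CLOSE,np.ones((9,9))),0,2)[0],key=cv2.contourArea)
h=cv2.convexHull(cn);r=cv2.minAreaRect(h);print(r)
for p in cv2.boxPoints(r):print("jig corner",p.round(1),onz(c,*p,10).round(1)[:2])
y=cv2.inRange(hsv,(22,150,120),(35,255,255));y[:,:183]=0;y[:,270:]=0;y[:170]=0;y[262:]=0
ys=cv2.findNonZero(y);r=cv2.minAreaRect(ys);print("lip",r,onz(c,*r[0],26).round(1))
for p in cv2.boxPoints(r):print(onz(c,*p,26).round(1)[:2])
for n,p,z in(("brk",(385,233),6),("jar",(372,178),70),("tape",(331,227),62),("knob",(201,197),110),("oil",(127,214),130)):print(n,onz(c,*p,z).round())
```

```text
((223.55712890625, 216.75930786132812), (58.92317581176758, 65.30528259277344), 13.348727226257324)
jig corner [187.4 241.7] [442.9 263.3]
jig corner [202.4 178.2] [633.2 225.5]
jig corner [259.8 191.8] [594.3  53. ]
jig corner [244.7 255.3] [404.8  94.4]
lip ((233.8934326171875, 215.82786560058594), (33.26795959472656, 11.165666580200195), 13.240520477294922) [519.4 127.5  26. ]
[514.  178.3]
[546.1 171.8]
[524.8  76.4]
[492.7  83.3]
brk [ 475. -324.    6.]
jar [ 630. -271.   70.]
tape [ 487. -152.   62.]
knob [562. 212. 110.]
oil [511. 403. 130.]
```

View pics/c0.png

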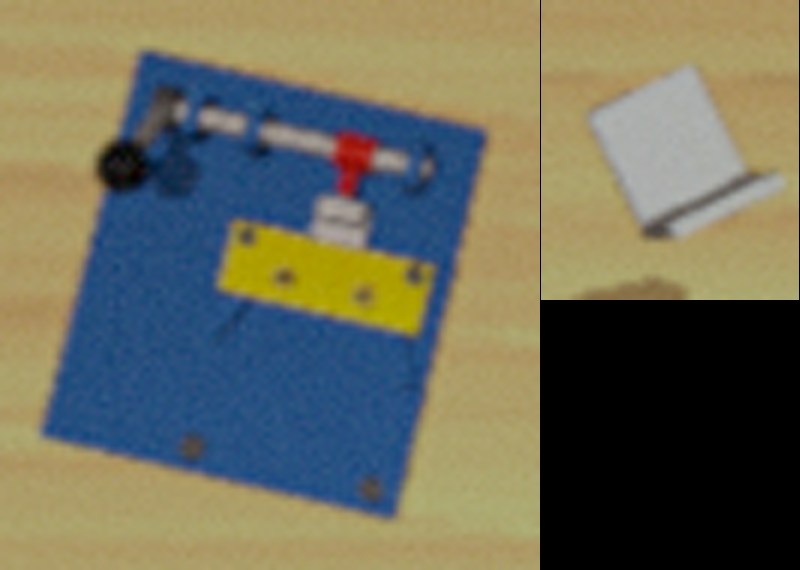

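The crop shows the silver foot and flange, with flange pixels around (393,243). It is bare aluminium, so it is the bracket. The jig origin comes out at about (502.5,131.4) with yaw about -0.21, and the lip and the plate agree on it. Lever first.

Emit:
{"name": "step_arm", "arguments": {"plan": [[[296,-57,0,-54,-1],[296,-57,0,-54,-1],[296,-57,0,-54,-1],[296,-57,0,-54,-1],[296,-57,0,-54,-1],[296,-57,0,-54,-1],[296,-57,0,-54,-1],[296,-57,0,-54,-1]]]}}

```text
t: 0.77
eef_pos: [503.7, -396.9, 214.3]
tcp_rot: [3.141, -0.001, 1.368]
ft_force: [-0.8, 0.0, -0.2]
opening: 0.496
grip_force: 0.0
```

Emit:
{"name": "step_arm", "arguments": {"plan": [[[320,-60,0,0,-1],[320,-60,0,0,-1],[320,-60,0,0,-1],[320,-60,0,0,-1],[320,-60,0,0,-1],[320,-60,0,0,-1],[320,-60,0,0,-1],[320,-60,0,0,-1]]]}}

```text
t: 1.43
eef_pos: [508.4, -72.5, 214.5]
tcp_rot: [-3.141, -0.0, 1.358]
ft_force: [1.3, -0.3, -0.0]
opening: 0.009
grip_force: 0.0
```

Emit:
{"name": "step_arm", "arguments": {"plan": [[[294,-56,0,0,-1],[294,-56,0,0,-1],[294,-56,0,0,-1],[294,-56,0,0,-1],[294,-56,0,0,-1],[294,-56,0,0,-1],[294,-56,0,0,-1],[294,-56,0,0,-1]]]}}

```text
t: 2.1
eef_pos: [516.0, 229.1, 214.3]
tcp_rot: [-3.141, -0.001, 1.361]
ft_force: [-0.7, -0.0, 0.5]
opening: 0.006
grip_force: 0.0
```

Run:
```python
from h import *
s=env.state();print(s["t"],s["eef_pos"].round(1),s["tcp_rot"].round(3),s["opening"])
c=cal("wrist");im=env.read_camera("wrist");cv2.imwrite("pics/w1.png",im)
J=np.array([502.5,131.4,0]);a=-.21
def jw(x,y,z):return J+[x*np.cos(a)-y*np.sin(a),x*np.sin(a)+y*np.cos(a),z]
for n,p in(("knob",(34.3,95,101)),("lipF L",(0,50,26)),("lipF R",(0,-50,26)),("lipB L",(35,50,26)),("c",(-90,120,10))):print(n,jw(*p).round(1),proj(c,jw(*p)).round(1))
```

```text
2.1 [516.  229.1 214.3] [-3.141e+00 -1.000e-03  1.361e+00] 0.005949739876219207
knob [555.9 217.2 101. ] [327.2 206.1]
lipF L [512.9 180.3  26. ] [282.5 229.8]
lipF R [492.1  82.5  26. ] [282.2 316.1]
lipB L [547.2 173.   26. ] [316.4 229.7]
c [439.5 267.5  10. ] [194.9 160. ]
```

View pics/w1.png

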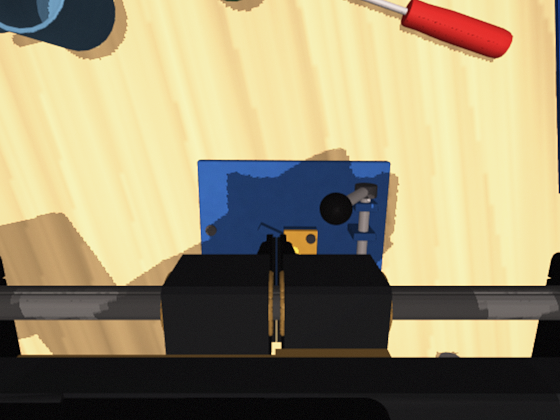

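The knob shows at (336,208), against a prediction of (327,206) for lever 0, so the lever starts at about 0.1. The jig corner and lip agree with my estimate to about 2 mm in jig x.

Emit:
{"name": "step_arm", "arguments": {"plan": [[[0,0,40,0,-1],[0,0,80,0,-1],[0,0,120,0,-1],[0,0,129,0,-1],[0,10,129,0,-1],[0,20,129,0,-1],[0,30,129,0,-1],[0,40,129,0,-1]]]}}

```text
t: 2.82
eef_pos: [557.6, 215.4, 88.4]
tcp_rot: [3.139, -0.001, 1.357]
ft_force: [-3.6, 1.0, 4.2]
opening: 0.005
grip_force: 2.1
```

Emit:
{"name": "step_arm", "arguments": {"plan": [[[0,10,0,0,-1],[0,20,0,0,-1],[0,30,0,0,-1],[0,40,0,0,-1],[0,48,0,0,-1],[0,56,0,0,-1],[0,62,0,0,-1],[0,62,0,0,-1]]]}}

```text
t: 3.48
eef_pos: [617.4, 202.1, 85.3]
tcp_rot: [3.141, 0.0, 1.357]
ft_force: [-0.6, 0.9, -0.3]
opening: -0.001
grip_force: 0.0
```

Emit:
{"name": "step_arm", "arguments": {"plan": [[[0,4,0,0,-1],[0,7,0,0,-1],[0,9,0,0,-1],[0,9,0,0,-1]]]}}

```text
t: 3.82
eef_pos: [625.3, 200.6, 85.7]
tcp_rot: [3.141, -0.0, 1.357]
ft_force: [-0.3, 1.4, 0.2]
opening: 0.003
grip_force: 0.3
```

Emit:
{"name": "step_arm", "arguments": {"plan": [[[0,2,0,0,-1],[0,4,0,0,-1],[0,5,0,0,-1],[0,5,0,0,-1]]]}}

```text
t: 4.15
eef_pos: [630.1, 199.5, 85.6]
tcp_rot: [3.141, 0.0, 1.357]
ft_force: [-0.9, 0.1, -0.9]
opening: 0.005
grip_force: 0.5
```

Run:
```python
from h import *
print(env.state()["ft_force"],env.state()["eef_pos"])
im=env.read_camera("side");cv2.imwrite("pics/s1.png",cv2.resize(im[215:295,205:315],None,fx=6,fy=6,interpolation=cv2.INTER_CUBIC))
```

```text
[-0.94843402  0.07031338 -0.9227948 ] [630.10215754 199.45316674  85.5635198 ]
```

View pics/s1.png

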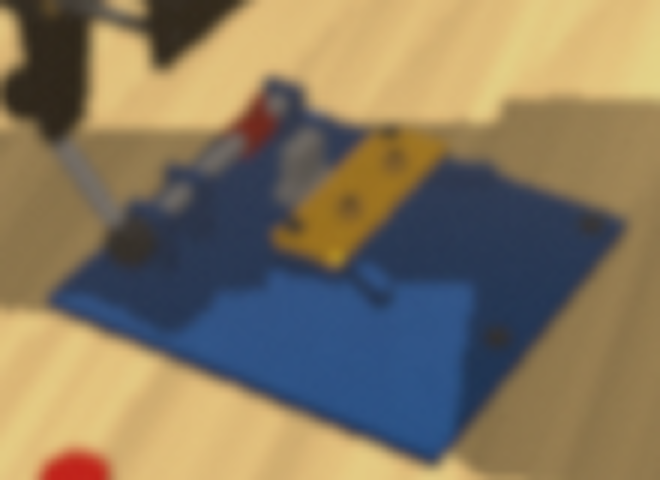

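The lever now leans back: the knob is at crop (22,95) beyond the finger, and the red cam has turned. I'll nudge it until it meets the end stop.

Emit:
{"name": "step_arm", "arguments": {"plan": [[[0,2,0,0,-1],[0,3,0,0,-1],[0,4,0,0,-1],[0,4,0,0,-1]]]}}

```text
t: 4.53
eef_pos: [631.8, 199.1, 85.4]
tcp_rot: [-3.137, 0.001, 1.357]
ft_force: [-12.5, 3.1, 4.2]
opening: 0.006
grip_force: 6.5
```

End stop reached, since the reaction rose to 12.5 N. Next, back off, rise, and work out the bracket pose.

Emit:
{"name": "step_arm", "arguments": {"plan": [[[0,-10,0,0,-1],[0,-15,-30,0,-1],[0,-15,-70,0,0],[0,-15,-110,0,0],[0,-15,-129,0,0],[0,-15,-129,0,0]]]}}

```text
t: 5.03
eef_pos: [621.0, 202.3, 220.3]
tcp_rot: [3.133, -0.004, 1.357]
ft_force: [-0.2, -0.1, 0.8]
opening: 0.23
grip_force: 0.0
```

Run:
```python
from h import *
c=cal("top")
A,B=onz(c,369.8,227.3,6),onz(c,387.3,219,6)
C,D=onz(c,383.8,247.3,52),onz(c,402.7,238,52)
print(A,B,np.linalg.norm(A-B),C,D,np.linalg.norm(C-D))
f=(A+B)/2;g=(C+D)/2;d=f-g;print("flange",g,"len(66)",np.hypot(*d[:2]),"yaw",np.arctan2(d[1],d[0]),np.arctan2((A-B)[1],(A-B)[0])-np.pi/2,np.arctan2((C-D)[1],(C-D)[0])-np.pi/2)
s=env.state();print(s["eef_pos"],s["tcp_rot"])
```

```text
[ 491.75718916 -278.18917162    6.        ] [ 517.3746932  -331.72027394    6.        ] 59.34505395284725 [ 431.40270694 -305.66357462   52.        ] [ 458.61443425 -361.19355605   52.        ] 61.83895973850523
flange [ 445.0085706  -333.42856533   52.        ] len(66) 66.01393868553937 yaw 0.44596728799136537 0.4463437944988433 0.4556452246786393
[620.99951984 202.26527202 220.2688591 ] [ 3.13269806 -0.00370952  1.35736725]
```

Emit:
{"name": "step_arm", "arguments": {"plan": [[[-320,-33,0,0,0],[-320,-33,0,0,0],[-320,-33,0,0,0],[-320,-33,0,0,0],[-320,-33,0,0,0],[-320,-33,0,0,0],[-320,-33,0,0,0],[-320,-33,0,0,0]]]}}

```text
t: 5.7
eef_pos: [517.8, -106.5, 214.2]
tcp_rot: [3.141, 0.001, 1.356]
ft_force: [0.9, -0.1, -0.2]
opening: 0.498
grip_force: 0.0
```

Emit:
{"name": "step_arm", "arguments": {"plan": [[[-240,-25,0,-38,0],[-240,-25,0,-38,0],[-240,-25,0,-38,0],[-240,-25,0,-38,0],[-240,-25,0,-38,0],[-240,-25,0,-38,0],[-240,-25,0,-38,0],[-240,-25,0,-38,0]]]}}

```text
t: 6.37
eef_pos: [442.6, -335.7, 213.9]
tcp_rot: [-3.141, 0.0, 2.016]
ft_force: [-0.2, -0.3, -0.5]
opening: 0.499
grip_force: 0.0
```

Run:
```python
from h import *
s=env.state();print(s["t"],s["eef_pos"].round(1),s["tcp_rot"].round(3),s["opening"])
c=cal("wrist");im=env.read_camera("wrist");cv2.imwrite("pics/w2.png",im)
F=np.array([445,-333.4]);a=.449
for x,y,z in((0,0,52),(0,30,52),(0,-30,52),(66,30,6),(66,-30,6),(-4,30,52)):
    P=[F[0]+x*np.cos(a)-y*np.sin(a),F[1]+x*np.sin(a)+y*np.cos(a),z];print(x,y,z,proj(c,P).round(1))
```

```text
6.3667 [ 442.6 -335.7  213.9] [-3.141  0.     2.016] 0.4986731077028402
0 0 52 [278.6 187.6]
0 30 52 [278.6 155.2]
0 -30 52 [278.7 218.5]
66 30 6 [342.4 149.5]
66 -30 6 [340.  205.9]
-4 30 52 [274.2 155.2]
```

View pics/w2.png

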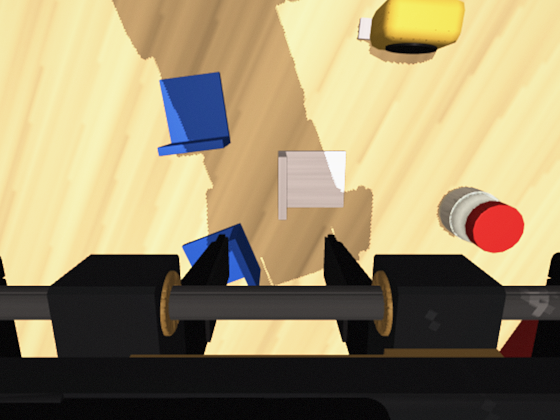

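The wrist view puts the flange at about (283,185), against a prediction of (279,187), so it is about 3 mm towards tool +y. The blue bracket at (225,255) and the jar are clear of the fingers.

Emit:
{"name": "step_arm", "arguments": {"plan": [[[0,3,40,0,0],[0,3,80,0,0],[0,3,120,0,0],[0,3,155,0,0],[0,3,180,0,0],[0,3,193,0,0],[0,3,193,0,0],[0,3,193,0,0]]]}}

```text
t: 7.08
eef_pos: [446.9, -330.6, 21.4]
tcp_rot: [-3.141, -0.001, 2.021]
ft_force: [1.0, -0.1, 0.3]
opening: 0.496
grip_force: 0.0
```

Emit:
{"name": "step_arm", "arguments": {"plan": [[[0,0,0,0,-1],[0,0,0,0,-1],[0,0,0,0,-1],[0,0,0,0,-1],[0,0,0,0,-1],[0,0,0,0,-1],[0,0,0,0,-1],[0,0,0,0,-1]]]}}

```text
t: 7.75
eef_pos: [446.6, -332.0, 21.9]
tcp_rot: [3.142, 0.0, 2.02]
ft_force: [-0.9, -0.0, 3.4]
opening: 0.081
grip_force: 30.0
```

Gripped: opening 7.7 mm and 30 N. Now lift and carry.

Emit:
{"name": "step_arm", "arguments": {"plan": [[[0,0,-30,0,-1],[0,0,-65,0,-1],[0,0,-100,0,-1],[0,0,-110,0,-1]]]}}

```text
t: 8.08
eef_pos: [447.5, -332.8, 135.9]
tcp_rot: [3.14, 0.005, 2.02]
ft_force: [0.3, -0.6, -1.5]
opening: 0.082
grip_force: 30.0
```

Emit:
{"name": "step_arm", "arguments": {"plan": [[[28,15,0,0,-1],[56,30,0,0,-1],[84,45,0,5,-1],[112,60,0,11,-1],[140,76,0,18,-1],[168,92,0,25,-1],[196,108,0,32,-1],[221,121,0,37.8,-1]]]}}

```text
t: 8.75
eef_pos: [459.0, -78.5, 131.0]
tcp_rot: [-3.141, -0.0, 1.355]
ft_force: [0.8, -0.3, -2.2]
opening: 0.086
grip_force: 30.0
```

Emit:
{"name": "step_arm", "arguments": {"plan": [[[27,-13,0,0,-1],[54,-26,0,0,-1],[81,-40,0,0,-1],[108,-53,0,0,-1],[135,-67,0,0,-1],[162,-80,0,0,-1],[189,-93,0,0,-1],[216,-106,0,0,-1]]]}}

```text
t: 9.42
eef_pos: [399.9, 154.4, 131.1]
tcp_rot: [-3.141, 0.0, 1.361]
ft_force: [0.4, 0.5, -2.1]
opening: 0.084
grip_force: 30.0
```

Emit:
{"name": "step_arm", "arguments": {"plan": [[[0,0,25,0,-1],[0,0,50,0,-1],[0,0,65,0,-1],[0,0,65,0,-1]]]}}

```text
t: 9.75
eef_pos: [399.2, 153.0, 64.0]
tcp_rot: [-3.137, 0.002, 1.361]
ft_force: [0.1, -0.7, -1.4]
opening: 0.082
grip_force: 30.0
```

Run:
```python
from h import *
s=env.state();p=s["eef_pos"];print(s["t"],p.round(1),s["tcp_rot"].round(3),s["ft_force"].round(1))
c=cal("wrist");im=env.read_camera("wrist")
im2=env.read_camera("side");im3=env.read_camera("top")
o=np.zeros((600,800,3),np.uint8);o[:300,:400]=cv2.resize(im,(400,300))
o[:300,400:]=cv2.resize(im3[165:270,170:310],(400,300));o[300:,:400]=cv2.resize(im2[205:310,200:340],(400,300))
o[300:,400:]=cv2.resize(im[140:350,180:460],(400,300))
cv2.imwrite("pics/w3.png",o);cv2.imwrite("pics/w3full.png",im);cv2.imwrite("pics/s3full.png",im2);cv2.imwrite("pics/t3full.png",im3)
J=np.array([504,131,0]);a=-.21
def jw(x,y,z):return J+[x*np.cos(a)-y*np.sin(a),x*np.sin(a)+y*np.cos(a),z]
for q in((0,50,26),(35,50,26),(-90,120,10),(110,120,10)):print(q,proj(c,jw(*q)).round(1))
```

```text
9.75 [399.2 153.   64. ] [-3.137e+00  2.000e-03  1.361e+00] [ 0.1 -0.7 -1.4]
(0, 50, 26) [465.4 148.2]
(35, 50, 26) [527.5 148.2]
(-90, 120, 10) [306.5  19.2]
(110, 120, 10) [665.3  19. ]
```

View pics/w3.png

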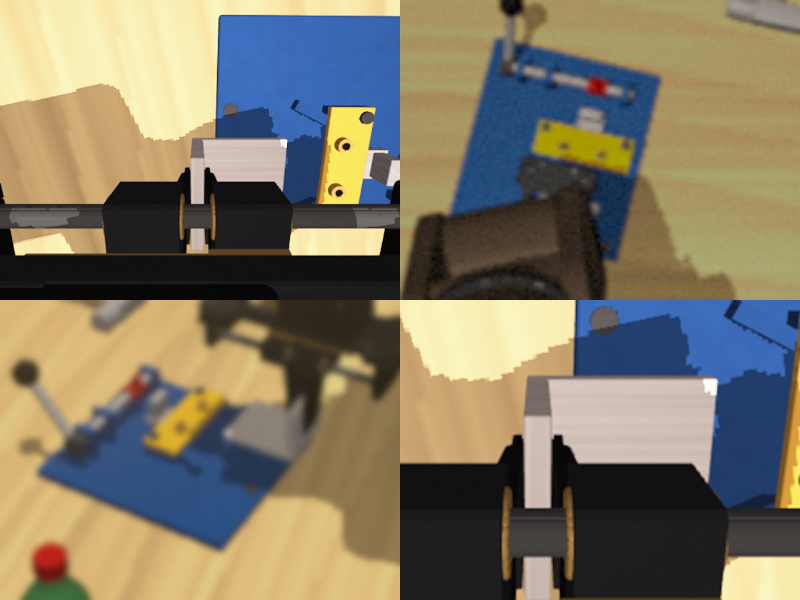

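The wrist view shows the bracket held squarely, with the foot's front-left corner at about (402,196). The lip's front-left corner is at about (458,148), and the jig plate corner is at (307,21), as predicted. I'll measure the lip, plate and foot edges for square and side offset.

Run:
```python
from h import *
im=cv2.imread("pics/w3full.png");c=cal("wrist");hsv=cv2.cvtColor(im,cv2.COLOR_BGR2HSV)
p=env.state()["eef_pos"]
T=env.state()["tcp_rot"][2]
def tool(P):d=P[:2]-p[:2];return np.array([d@[np.cos(T),np.sin(T)],d@[np.sin(T),-np.cos(T)]]).round(1)
y=cv2.inRange(hsv,(20,180,60),(33,255,255));w=cv2.inRange(hsv,(0,0,100),(180,75,255))
for r in(155,175,200,230,260):
    k=np.where(y[r])[0];k=k[k>430]
    if len(k):print("lip",r,k.min(),k.max(),tool(onz(c,k.min(),r,26)),tool(onz(c,k.max(),r,26)))
k=np.where(y[:,495])[0];print("lip left edge row",k.min(),tool(onz(c,495,k.min(),26)))
zf=p[2]-21+6
b=cv2.inRange(hsv,(100,120,30),(125,255,255))
for r in(198,210,225,240,250):
    k=np.where(w[r])[0];k=k[(k>270)&(k<430)]
    if len(k):print("foot",r,k.min(),k.max(),tool(onz(c,k.max(),r,zf)),tool(onz(c,k.min(),r,zf+46)))
for cc in(330,380):
    k=np.where(w[170:230,cc])[0]+170;print("foot left edge",cc,k.min(),tool(onz(c,cc,k.min(),zf)))
for r in(30,50,70,100,120):
    k=np.where(b[r])[0];k=k[k>250];print("plate",r,k.min(),tool(onz(c,k.min(),r,10)))
for cc in(330,400,450,520):
    k=np.where(b[:,cc])[0];print("plate left",cc,k.min(),tool(onz(c,cc,k.min(),10)))
```

```text
lip 230 458 458 [  0.6 111. ] [  0.6 111. ]Traceback (most recent call last):
  File "<stdin>", line 10, in <module>
    return umr_minimum(a, axis, None, out, keepdims, initial, where)
ValueError: zero-size array to reduction operation minimum which has no identity
```

```bash
cat > m.py <<'E'
from h import *
im=cv2.imread("pics/w3full.png");c=cal("wrist");hsv=cv2.cvtColor(im,cv2.COLOR_BGR2HSV)
s=env.state();p=s["eef_pos"];T=s["tcp_rot"][2]
print(hsv[160,490],hsv[220,450],hsv[215,340],hsv[205,398])
def tool(P):d=P[:2]-p[:2];return np.array([d@[np.cos(T),np.sin(T)],d@[np.sin(T),-np.cos(T)]]).round(1)
def ends(m,lo,hi):
    k=np.where(m)[0];k=k[(k>=lo)&(k<hi)];return (k.min(),k.max()) if len(k) else (0,0)
y=cv2.inRange(hsv,(18,180,140),(33,255,255));w=cv2.inRange(hsv,(0,0,100),(180,75,255));b=cv2.inRange(hsv,(100,100,20),(125,255,255))
zf=p[2]-21+6
for r in(160,185,215,250):
    l,h=ends(y[r],430,560);print("lip",r,l,h,tool(onz(c,l,r,26)),tool(onz(c,h,r,26)))
t=ends(y[:,500],100,300)[0];print("lip left",t,tool(onz(c,500,t,26)))
for r in(200,215,230,245):
    l,h=ends(w[r],270,430);print("foot",r,l,h,tool(onz(c,h,r,zf)),tool(onz(c,l,r,zf+46)))
for q in(330,380):
    t=ends(w[:,q],170,230)[0];print("foot left",q,t,tool(onz(c,q,t,zf)))
for r in(30,60,90,120):
    l=ends(b[r],250,560)[0];print("plate",r,l,tool(onz(c,l,r,10)))
for q in(330,400,450,520):
    t=ends(b[:,q],0,200)[0];print("plate left",q,t,tool(onz(c,q,t,10)))
E
python3 m.py
```

```text
[ 27 160 249] [116  61  84] [  9  32 207] [ 45   2 254]
lip 160 0 0 [  43.3 -159.4] [  43.3 -159.4]
lip 185 459 459 [ 28.5 108.1] [ 28.5 108.1]
lip 215 455 460 [ 10.1 108. ] [ 10.1 111. ]
lip 250 451 456 [-12.4 108.3] [-12.4 111.4]
lip left 150 [ 49.  129.1]
foot 200 270 401 [25.8 65.5] [37.1 -2.2]
foot 215 270 400 [17.6 65.7] [31.  -2.2]
foot 230 270 398 [ 9.3 65.4] [24.7 -2.2]
foot 245 270 397 [ 0.8 65.5] [18.3 -2.3]
foot left 330 193 [29.5 28.3]
foot left 380 193 [29.5 54.3]
plate 30 306 [115.5  17.4]
plate 60 305 [99.5 17.2]
plate 90 305 [82.8 17.5]
plate 120 304 [65.4 17.2]
plate left 330 21 [120.2  31. ]
plate left 400 22 [119.7  70.8]
plate left 450 22 [119.7  99.2]
plate left 520 23 [119.2 139.1]
```

Everything is square: the plate edge and foot edge are each constant along their length. The side offset is under 1 mm, and about 65 mm of advance is left. Next, lower to just above the plate.

Emit:
{"name": "step_arm", "arguments": {"plan": [[[0,0,15,0,-1],[0,0,27,0,-1],[0,0,32,0,-1],[0,0,32,0,-1],[0,0,32,0,-1]]]}}

```text
t: 10.32
eef_pos: [401.1, 153.1, 35.2]
tcp_rot: [3.141, -0.0, 1.361]
ft_force: [0.0, 0.2, -1.8]
opening: 0.084
grip_force: 30.0
```

Emit:
{"name": "step_arm", "arguments": {"plan": [[[0,0,2,0,-1],[0,12,2,0,-1],[0,24,2,0,-1],[0,34,2,0,-1],[0,42,2,0,-1],[0,48,2,0,-1],[0,51,2,0,-1],[0,51,2,0,-1]]]}}

```text
t: 10.98
eef_pos: [450.4, 142.3, 32.4]
tcp_rot: [-3.14, 0.001, 1.36]
ft_force: [-4.6, 2.2, -0.4]
opening: 0.084
grip_force: 30.0
```

Emit:
{"name": "step_arm", "arguments": {"plan": [[[0,2,0,0,-1],[0,4,0,0,-1],[0,4,0,0,-1],[0,4,0,0,-1]]]}}

```text
t: 11.32
eef_pos: [453.3, 141.6, 32.4]
tcp_rot: [-3.139, 0.001, 1.361]
ft_force: [-4.9, 1.1, 0.1]
opening: 0.085
grip_force: 30.0
```

Emit:
{"name": "step_arm", "arguments": {"plan": [[[0,2,0,0,-1],[0,3,0,0,-1],[0,3,0,0,-1],[0,3,0,0,-1]]]}}

```text
t: 11.65
eef_pos: [456.1, 141.0, 32.4]
tcp_rot: [-3.139, 0.001, 1.361]
ft_force: [-6.4, 1.6, 0.0]
opening: 0.081
grip_force: 30.0
```

Emit:
{"name": "step_arm", "arguments": {"plan": [[[0,1,0,0,-1],[0,2,0,0,-1],[0,2,0,0,-1],[0,2,0,0,-1]]]}}

```text
t: 11.98
eef_pos: [457.9, 140.6, 32.4]
tcp_rot: [-3.139, 0.001, 1.361]
ft_force: [-6.4, 1.6, 0.3]
opening: 0.082
grip_force: 30.0
```

Emit:
{"name": "step_arm", "arguments": {"plan": [[[0,1,0,0,-1],[0,2,0,0,-1],[0,2,0,0,-1],[0,2,0,0,-1]]]}}

```text
t: 12.32
eef_pos: [459.4, 140.2, 32.3]
tcp_rot: [-3.138, 0.001, 1.361]
ft_force: [-7.1, 2.4, 0.5]
opening: 0.084
grip_force: 30.0
```

Emit:
{"name": "step_arm", "arguments": {"plan": [[[0,1,0,0,-1],[0,1,0,0,-1],[0,1,0,0,-1],[0,1,0,0,-1]]]}}

```text
t: 12.65
eef_pos: [459.5, 140.1, 32.3]
tcp_rot: [-3.136, 0.002, 1.361]
ft_force: [-11.0, 3.7, 2.5]
opening: 0.08
grip_force: 30.0
```

Emit:
{"name": "step_arm", "arguments": {"plan": [[[0,1,0,0,-1],[0,1,0,0,-1],[0,1,0,0,-1],[0,1,0,0,-1]]]}}

```text
t: 12.98
eef_pos: [459.6, 140.1, 32.3]
tcp_rot: [-3.135, 0.002, 1.361]
ft_force: [-14.5, 6.8, 6.6]
opening: 0.084
grip_force: 30.0
```

It hit a hard stop about 10 mm after first contact with the spring (4.6 N, rising to 7.5 N, then 16 N), which matches the shoulders. One check from the cameras before handing in.

```bash
python3 - <<'E'
from h import *
s=env.state();print(s["ft_force"].round(1),s["eef_pos"].round(1))
a=env.read_camera("wrist");b=env.read_camera("side")
o=np.zeros((420,800,3),np.uint8);o[:300,:400]=cv2.resize(a,(400,300));o[:300,400:]=cv2.resize(b[205:310,200:340],(400,300))
cv2.imwrite("pics/f.png",o);cv2.imwrite("pics/w3full.png",a)
E
python3 m.py
```

```text
[-14.5   6.8   6.6] [459.6 140.1  32.3]
[109 174 177] [109 183 106] [ 10  31 211] [ 18 185 220]
lip 160 0 0 [  47.8 -134. ] [  47.8 -134. ]
lip 185 0 0 [  35.4 -136.4] [  35.4 -136.4]
lip 215 430 432 [20.3 77.5] [20.3 78.5]
lip 250 0 0 [   1.1 -143. ] [   1.1 -143. ]
lip left 0 [117.5  97.4]
foot 200 270 362 [25.9 45. ] [37.2 -2. ]
foot 215 270 361 [17.7 44.9] [31.1 -2. ]
foot 230 270 360 [ 9.4 44.9] [24.8 -2. ]
foot 245 270 359 [ 0.9 44.9] [18.4 -2. ]
foot left 330 193 [29.6 28.2]
foot left 380 0 [119.8  47.6]
plate 30 250 [108.8 -12.5]
plate 60 250 [ 95.2 -12.7]
plate 90 250 [ 81. -13.]
plate 120 250 [ 66.3 -13.3]
plate left 330 7 [118.8  25.8]
plate left 400 7 [118.7  59.1]
plate left 450 8 [118.2  82.9]
plate left 520 8 [118.2 116.1]
```

View pics/f.png

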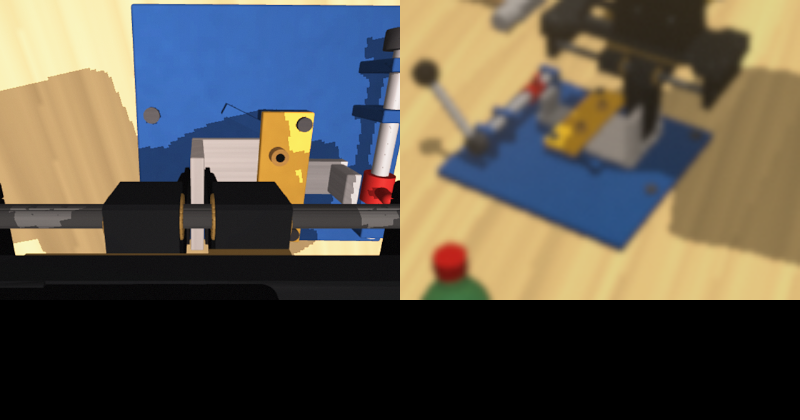

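The foot is under the lip: the lip edge crosses it 45 mm ahead of the flange, so the nose is about 21–22 mm in. It sits square and about 1 mm off the slot's middle. The lever knob is over at (425,72) and nothing else has moved. Handing in.

```bash
python3 -c "
from cell import env
print(env.job_done())"
```

```text
the job is handed in; nothing more can be done
None
```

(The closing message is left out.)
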